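# Wind the slide carriage up to the tall staining jar

## Robot

A 6-joint arm with a two-finger parallel gripper is mounted at the origin on the work surface. World frame = base frame: x ahead of the robot, y to its left, z up, the work surface at z = 0. Lengths are in m, angles in rad, forces in N, time in s.
With the tool pointing down it reaches from about 0.25 to 0.775 m from the base axis. Payload 4 kg.
Tool frame: the origin (TCP) lies at the very end of the fingers, on their centre line; the grasp point (between the pads) lies 19 mm behind it; z points along the fingers, y is the direction in which the jaws open and shut (so a half turn about z gives the same grasp; the last joint's range is limited). The gripper opens to 94 mm and grips with 3 to 60 N. Pads are 16 mm wide; open, the fingers measure 119 mm over their backs; the gripper's body (75 mm by 177 mm) begins 78 mm behind the grasp point.
Start: joints at [1.054, 0.087, 1.371, -0, 1.684, -0.103], TCP at [0.221, 0.504, 0.206] pointing down, gripper open.
Joint ranges: [-3.1, 3.1], [-0.76, 2.03], [0.27, 2.55], [-1.08, 4.22], [0.17, 2.65], [-2.57, 2.57]. Speed limits (rad/s): [2.79, 2.79, 3.14, 3.14, 3.14, 3.14].

## Interface

Orientations are given as [roll, pitch, yaw] about the fixed x, y, z axes, in that order (R = Rz(yaw) Ry(pitch) Rx(roll)).
In Python, from bench import robot, snapshot, calibration gives the robot as it stands. The module is installed in compiled form; this text tells all that it offers.
- The arm moves only by the tool servo_tool, never from a script. Its argument "series" is text: rows parted by semicolons, each of 5 numbers parted by spaces: the closure, from -1 (fully open) to 1 (shut), then the shift along the tool's x, y, z in cm, then the turn about the tool's z in rad. A call has 1 to 20 rows; each row is the pose to reach, as a shift and turn from the pose commanded when the call began, along the tool's axes at that moment; what a row does not reach only later rows make up. A row lasts 1/12 s, in which the tool goes at most 41.7 mm and 7.16 degrees, less where a joint would pass 70% of its speed; a pose out of reach is approached as far as the arm can. A call with a gripper value outside its range is refused whole. The fingers move at their own pace and stop on an object; the grip force is fixed at half the most. Time passes only in rows, so rows that repeat a pose let the fingers close. It gives the time, the measured TCP pose, the force and the opening at its end, in the units of the state.
- robot.get_obs(): the state, without advancing time (a new reading comes with each control period).
- snapshot(name): name is "side" or "top" or "wrist"; returns (picture, depth): 400x640x3 uint8, red, green, blue; 400x640 float32, m along the optical axis (not along the pixel's ray), 0 where there is no reading.
- calibration(name): a dict with "fx", "fy", "cx", "cy" (pixels), "rvec" (rotation vector, rad) and "tvec" (3), from world to camera coordinates, as OpenCV has them; the wrist camera has in their place "tool_from_camera" (4x4, takes a point from camera to tool coordinates, whose origin is the TCP and whose axes are the flange's). Camera axes: x right, y down, z forward; pixel columns grow to the right and rows downward; lengths in m; the calibration is good to about 2 mm. A picture is of the moment at which its call begins: read the wrist's pose just before it. calibration takes no time and is no camera call.
- robot.close_job(): hands the job in, once; it reports no verdict.
The state is a dict: "time": time; "joint_positions": joint angles; "qvel": joint speeds; "joint_torque": joint torques, N m; "tool_pos": TCP position; "ee_rot": TCP orientation; "wrist_force": force on the tool from outside, world axes, zero at the start; "wrist_torque": the same for the moment, N m; "width": finger opening in m.
Only numpy, scipy, OpenCV 4.12 (cv2) and the standard library are available. Lean on these libraries where they do the work, as an engineer would, in place of code of your own. Each camera call takes 0.05 s, during which the arm holds its last target. There are 200 camera calls.

## Task

Take hold of the crank's upright knob on the slide transfer tray and wind it round until the little carriage with the glass slides stands level with the tall lidded jar beside the track, then let go. Keep the crank down on its square shaft the whole time, drive the carriage only by the crank, and leave the tall jar standing where it is.

Things in the scene. Friction and masses are not known exactly. Their poses are not given: they have to be found in the camera images.
- knob (a point): Middle (half-way up) of the crank's upright black knob, 26 mm in diameter, 52 mm tall. It spins freely on its own axis, so hold it at a fixed heading while the crank goes round. It stands 60 mm from the shaft axis and slides easily 8 mm in or out along a slot in the arm, so the circle need not be exact. The arm's top is 31 mm below this point. The crank's short end has only a low counterweight.
- shaft (a point): On the upright axis of the 14 mm square shaft, at its foot on the grey drive head; the knob point is 46 mm higher. The crank's 20 mm deep socket sits loose on the square, held by its weight (about 0.3 kg), 4 degrees of play each way. This point's y axis is level, along the track from the drive head to its far end. Turning takes 1 to 2 N at the knob; it stays where left.
- carriage: Carriage on the track, 70 mm square, 45 mm tall, with a grey rack of upright glass slides; driven by a screw from the crank. Origin: middle of its underside; its y axis points along the track away from the drive head. Each full turn of the crank clockwise seen from above moves it 40 mm along +y, anticlockwise back. It starts near the drive head and has 205 mm of travel.
- tall_jar (a point): Middle (half-way up) of the tall glass jar with black lid: 112 mm tall, body 50 mm, foot 60 mm in diameter, standing loose on the tray beside the track, 95 mm from its centre line on the robot's side. A low jar, 66 mm tall, in the same row does not count. The tall jar is 80 to 175 mm along the track from the carriage's start: 2 to 4.5 turns of the crank.
Mind the look-alikes: they are no part of the job. What is shaped like the part that bears knob but red is not meant. Leave any red look-alike of the part that bears tall_jar alone.

How it is judged:
At the end, for the whole second after the job is handed in: The middle of the carriage is within 15 mm of level with the middle of the tall jar, measured along the track, and at rest; the crank sits fully down on its square shaft (within 6 mm); the tall jar stands upright within 15 mm of where it began; nothing is held (y of tall_jar in the frame of carriage between -0.015 and 0.015 m and linear speed of carriage below 0.005 m/s and z of knob in the frame of shaft below 0.052 m and horizontal distance between knob and shaft below 0.075 m and angle between tall_jar's own z axis and vertical below 0.1 rad and distance of tall_jar from where it was at the start of the episode below 0.015 m); the robot touches nothing.
It fails at once if the crank is raised 12 mm or more on its square shaft, or slips off it (z of knob in the frame of shaft above 0.058 m or horizontal distance between knob and shaft above 0.08 m).
It fails at once if the robot pushes the carriage itself (more than 3 N) (contact force between any of the fingers, the arm and carriage above 3 N).
It fails at once if the tall jar is moved by more than 25 mm (distance of tall_jar from where it was at the start of the episode above 0.025 m).
It also fails if it takes over 72 s, if anything falls off the work surface, if the arm or the gripper's body presses on something with over 40 N, if the wrist force passes 120 N, or if a joint passes its speed limit or range.

## Working session

There is one attempt and no reset: what is moved stays moved. The work goes in short steps, Python scripts to look and compute and a tool call to move; the robot and the scene stay as the last step left them, time stands still between calls to the robot, and variables do not carry over. Pictures are saved under pics/ and viewed, about 8 in all and at most 12, crops included, and the job is handed in when it is done.

Besides the shell and the picture viewer there is one more tool, called after "Request:" as name(argument=value, ...) on one line, values as JSON. servo_tool: Moves the arm, as the interface text tells. Its arguments: {"type":"object","properties":{"series":{"type":"string"}},"required":["series"]}

```bash
mkdir -p pics; cat > h.py <<'E'
import numpy as np, cv2
from bench import robot, snapshot, calibration
from scipy.spatial.transform import Rotation as R
def cloud(name):
    o=robot.get_obs(); im,d=snapshot(name); c=calibration(name)
    v,u=np.mgrid[:400,:640]
    P=np.stack([(u-c['cx'])/c['fx']*d,(v-c['cy'])/c['fy']*d,d],-1)
    if name=='wrist':
        T=c['tool_from_camera']; P=P@T[:3,:3].T+T[:3,3]
        P=P@R.from_euler('xyz',o['ee_rot']).as_matrix().T+o['tool_pos']
    else:
        P=(P-np.ravel(c['tvec']))@R.from_rotvec(np.ravel(c['rvec'])).as_matrix()
    P[d==0]=np.nan
    return im,P
def save(n,im): cv2.imwrite('pics/'+n+'.png',np.ascontiguousarray(im[...,::-1]))
E
python3 - <<'E'
from h import *
print(robot.get_obs())
a,P=cloud('top'); np.save('top.npy',P); b,Q=cloud('side'); np.save('side.npy',Q)
np.save('topim.npy',a)
save('both',cv2.resize(np.vstack([a,b]),None,fx=.75,fy=.75,interpolation=cv2.INTER_AREA))
E
```

```text
{'time': 0.0, 'joint_positions': array([ 1.05388825e+00,  8.79283786e-02,  1.37222199e+00, -3.41802459e-05,
        1.68359235e+00, -1.03128232e-01]), 'qvel': array([-1.89848869e-03, -2.39027242e-04, -9.41330831e-04,  3.97219377e-04,
       -1.39144887e-04,  1.40727814e-05]), 'joint_torque': array([-1.22905461e-03, -3.40188360e+01, -3.02423465e+01,  7.17048487e-02,
        3.30384099e-02, -1.55860071e-04]), 'tool_pos': array([0.22090123, 0.50309919, 0.20433509]), 'ee_rot': array([-3.13945051e+00, -1.87548804e-04,  2.72780879e+00]), 'wrist_force': array([0.61595054, 0.28343788, 0.78835049]), 'wrist_torque': array([0.0018666 , 0.02052653, 0.00755172]), 'width': 0.09443007630256298}
```

View pics/both.png

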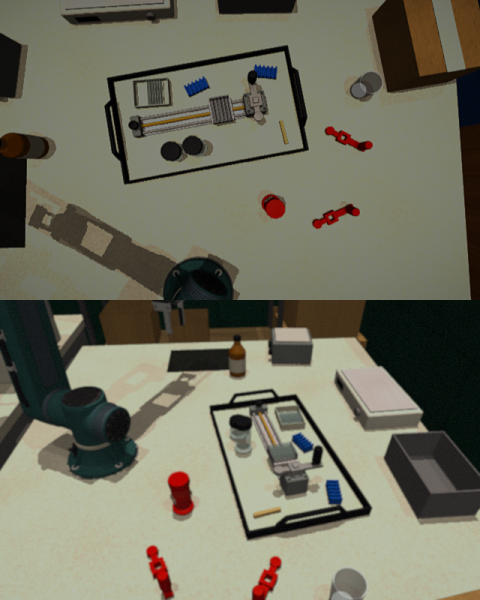

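Both views show the tray. In the top view (at 0.75 scale) the black knob is near (252,77) and the drive head near (255,103). The carriage is at (222,109), and two black-lidded jars are at (172,151) and (193,146). Look-alikes: red cranks at (348,138) and (337,215), red jar at (273,206). Next, a close crop with measurements.

```bash
python3 - <<'E'
from h import *
P=np.load('top.npy'); a=np.load('topim.npy'); 
save('crop',cv2.resize(a[50:250,130:420],None,fx=2.75,fy=2.75,interpolation=cv2.INTER_CUBIC))
for n,(u,v) in dict(knob=(336,103),head=(340,137),carr=(295,145),jarL=(229,201),jarR=(257,194),far=(181,167)).items():
    print(n); print(np.round(P[v-12:v+13:6,u-12:u+13:6],3).tolist())
E
```

```text
knob
[[[0.704, -0.155, 0.006], [0.703, -0.17, 0.006], [0.702, -0.184, 0.009], [0.698, -0.198, 0.02], [0.699, -0.212, 0.017]], [[0.689, -0.155, 0.007], [0.688, -0.169, 0.007], [0.641, -0.176, 0.143], [0.685, -0.198, 0.016], [0.684, -0.212, 0.017]], [[0.673, -0.154, 0.008], [0.636, -0.164, 0.121], [0.629, -0.176, 0.143], [0.632, -0.189, 0.131], [0.67, -0.212, 0.016]], [[0.659, -0.154, 0.005], [0.658, -0.169, 0.009], [0.624, -0.177, 0.116], [0.658, -0.198, 0.006], [0.658, -0.212, 0.007]], [[0.645, -0.154, 0.005], [0.643, -0.168, 0.009], [0.621, -0.179, 0.084], [0.643, -0.197, 0.007], [0.643, -0.212, 0.009]]]
head
[[[0.604, -0.161, 0.067], [0.599, -0.174, 0.085], [0.598, -0.187, 0.087], [0.597, -0.199, 0.09], [0.619, -0.221, 0.006]], [[0.589, -0.161, 0.069], [0.584, -0.173, 0.091], [0.583, -0.186, 0.094], [0.584, -0.199, 0.089], [0.589, -0.215, 0.065]], [[0.576, -0.16, 0.066], [0.571, -0.173, 0.089], [0.571, -0.186, 0.089], [0.57, -0.199, 0.09], [0.575, -0.214, 0.068]], [[0.563, -0.16, 0.067], [0.559, -0.173, 0.084], [0.558, -0.186, 0.084], [0.561, -0.2, 0.071], [0.561, -0.213, 0.07]], [
[... 1782 characters left out ...]
[[0.428, 0.037, 0.017], [0.428, 0.025, 0.006], [0.422, -0.008, 0.119], [0.424, -0.013, 0.071], [0.426, -0.02, 0.019]]]
far
[[[0.554, 0.22, 0.007], [0.554, 0.205, 0.007], [0.548, 0.179, 0.038], [0.553, 0.176, 0.007], [0.553, 0.163, 0.006]], [[0.54, 0.219, 0.007], [0.533, 0.192, 0.042], [0.533, 0.179, 0.04], [0.536, 0.17, 0.025], [0.537, 0.159, 0.017]], [[0.525, 0.219, 0.009], [0.516, 0.183, 0.065], [0.516, 0.169, 0.065], [0.52, 0.167, 0.034], [0.521, 0.155, 0.028]], [[0.511, 0.22, 0.006], [0.51, 0.204, 0.009], [0.505, 0.178, 0.041], [0.506, 0.165, 0.038], [0.508, 0.159, 0.017]], [[0.497, 0.221, 0.003], [0.496, 0.205, 0.007], [0.492, 0.178, 0.041], [0.491, 0.165, 0.04], [0.494, 0.159, 0.017]]]
```

View pics/crop.png

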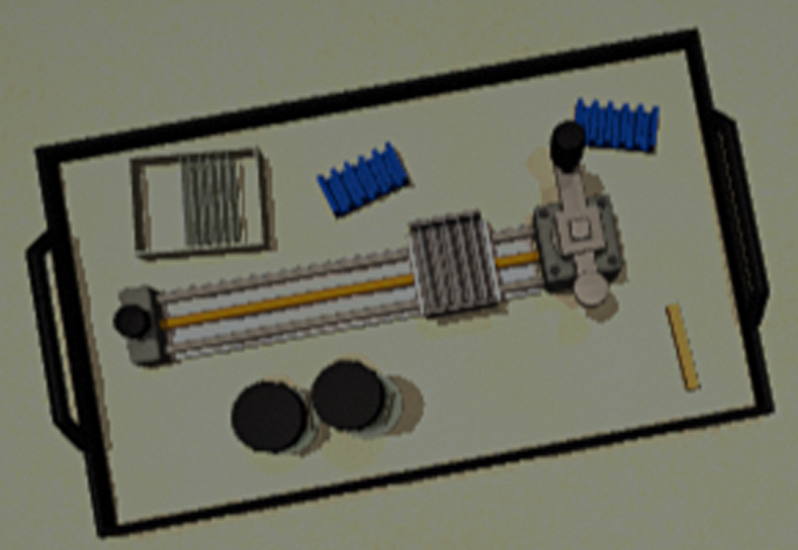

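```bash
python3 - <<'E'
from h import *
P=np.load('top.npy'); X,Y,Z=np.moveaxis(P,-1,0)
def near(x,y,r,lo,hi):
    m=(np.hypot(X-x,Y-y)<r)&(Z>lo)&(Z<hi); return P[m]
k=near(.63,-.176,.03,.136,.15); print('knob',k.mean(0),np.ptp(k,0),cv2.minEnclosingCircle(k[:,:2].astype('f4')),len(k))
j=near(.447,-.005,.04,.114,.125); print('jar',cv2.minEnclosingCircle(j[:,:2].astype('f4')),j.mean(0))
e=near(.516,.178,.03,.055,.075); print('farbutton',e.mean(0))
s=near(.583,-.182,.01,.08,.1); print('shaft',s.mean(0), P[133,341])
c=near(.565,-.085,.05,.036,.05); print('car',cv2.minAreaRect(c[:,:2].astype('f4')),c.mean(0))
cw=near(.545,-.19,.02,.08,.1);print('cw',cw.mean(0))
h=near(.58,-.182,.05,.055,.075);print('head',cv2.minAreaRect(h[:,:2].astype('f4')))
E
```

```text
knob [ 0.63501255 -0.17686486  0.14203079] [0.02439701 0.02280087 0.01000767] ((0.635982096195221, -0.17701612412929535), 0.012906510382890701) 124
jar ((0.4477062523365021, -0.005169476382434368), 0.027437107637524605) [ 0.44795549 -0.00587691  0.11914926]
farbutton [0.51645735 0.17850532 0.06239638]
shaft [ 0.58287849 -0.18181275  0.09223708] [ 0.57844079 -0.18792221  0.09297025]
car ((0.5582686066627502, -0.08385347574949265), (0.07567545771598816, 0.06966805458068848), 9.433876037597656) [ 0.56124758 -0.08413852  0.04269117]
cw [ 0.54474656 -0.19138508  0.08824274]
head ((0.577501118183136, -0.18677186965942383), (0.06464652717113495, 0.06403419375419617), 9.803145408630371)
```

The tall jar is the right-hand one: its lid is at z 0.119, against 0.073 for the low jar. Knob to shaft measures 60 mm, and the jar is 98 mm off the track line, so both check out. The carriage has 96 mm to go, about 2.4 turns clockwise. I'm moving above the knob, keeping the heading.

Request:
servo_tool(series="-1 -3 -2.1 0 0;-1 -6.5 -4.6 0 0;-1 -10 -7 0 0;-1 -13.5 -9.4 0 0;-1 -17 -11.9 0 0;-1 -20.4 -14.2 0 0;-1 -23.8 -16.6 0 0;-1 -27.2 -19 0 0;-1 -30.6 -21.4 0 0;-1 -34 -23.7 0 0;-1 -37.4 -26.1 0 0;-1 -40.8 -28.5 0 0;-1 -44.2 -30.8 0 0;-1 -47.6 -33.2 0 0;-1 -51 -35.6 0 0;-1 -54.4 -38 0 0;-1 -57.8 -40.3 0 0;-1 -60.5 -42.2 0 0;-1 -63 -44 0 0;-1 -65.4 -45.6 0 0")

```text
time: 1.77
tool_pos: [0.6369, -0.179, 0.2042]
ee_rot: [-3.141, -0.002, 2.726]
wrist_force: [-0.4, 0.6, -0.5]
width: 0.094
```

```bash
python3 - <<'E'
from h import *
o=robot.get_obs(); print(o['time'],o['tool_pos'],o['ee_rot'],o['joint_positions'])
a,P=cloud('wrist'); save('w1',a)
X,Y,Z=np.moveaxis(P,-1,0)
m=(np.hypot(X-.636,Y+.177)<.03)&(Z>.13)&(Z<.155); k=P[m]; print(len(k))
if len(k): print(cv2.minEnclosingCircle(k[:,:2].astype('f4')),k.mean(0))
E
```

```text
1.7667 [ 0.63688846 -0.17902632  0.2042207 ] [-3.14140647e+00 -1.79101686e-03  2.72649081e+00] [-3.59636496e-01  3.41477943e-01  1.07134689e+00 -8.77281103e-05
  1.73056640e+00 -1.51534503e+00]
741
((0.6380354762077332, -0.17707833647727966), 0.012983981519937515) [ 0.63640127 -0.17631666  0.14145642]
```

View pics/w1.png

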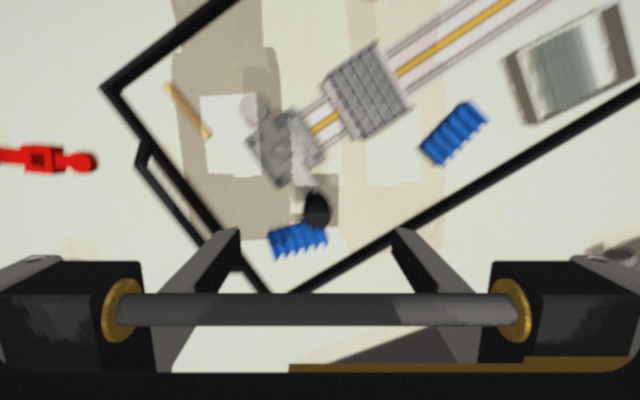

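The wrist view shows the knob at (317,208), between the open fingers, and both cameras place it at about (0.637,-0.177). I'll descend 10.4 cm with a small y correction and close.

Request:
servo_tool(series="-1 0 0.1 2 0;-1 0 0.2 4 0;-1 0 0.2 6 0;-1 0 0.2 8 0;-1 0 0.2 9.5 0;-1 0 0.2 10.3 0;-1 0 0.2 10.3 0;-1 0 0.2 10.3 0;0 0 0.2 10.3 0;1 0 0.2 10.3 0;1 0 0.2 10.3 0;1 0 0.2 10.3 0;1 0 0.2 10.3 0;1 0 0.2 10.3 0;1 0 0.2 10.3 0;1 0 0.2 10.3 0")

```text
time: 3.15
tool_pos: [0.6374, -0.175, 0.1025]
ee_rot: [3.142, 0.0, 2.728]
wrist_force: [-0.2, -0.3, 0.0]
width: 0.0442
```

Request:
servo_tool(series="1 0 -0.1 0 0;1 0 -0.1 0 0;1 0 -0.1 0 0;1 0 -0.1 0 0;1 0 -0.1 0 0;1 0 -0.1 0 0;1 0 -0.1 0 0;1 0 -0.1 0 0")

```text
time: 3.82
tool_pos: [0.637, -0.176, 0.1024]
ee_rot: [-3.142, -0.0, 2.728]
wrist_force: [-0.3, -0.5, -1.0]
width: 0.0252
```

```bash
python3 - <<'E'
import numpy as np
Y=2.728;tx=np.array([np.cos(Y),np.sin(Y)]);ty=np.array([np.sin(Y),-np.cos(Y)])
for s in (10.5,-109.5,-229.5):
    p=lambda a:6*np.array([np.cos(np.radians(a)),np.sin(np.radians(a))])
    print(';'.join('1 %.1f %.1f 0 0'%((p(s-6*i)-p(s))@tx,(p(s-6*i)-p(s))@ty) for i in range(1,21)))
E
```

```text
1 -0.3 -0.5 0 0;1 -0.6 -1.1 0 0;1 -0.8 -1.7 0 0;1 -0.9 -2.3 0 0;1 -1.0 -2.9 0 0;1 -1.0 -3.6 0 0;1 -1.0 -4.2 0 0;1 -0.9 -4.8 0 0;1 -0.7 -5.4 0 0;1 -0.4 -6.0 0 0;1 -0.1 -6.5 0 0;1 0.2 -7.0 0 0;1 0.6 -7.5 0 0;1 1.1 -8.0 0 0;1 1.6 -8.3 0 0;1 2.1 -8.7 0 0;1 2.7 -8.9 0 0;1 3.3 -9.1 0 0;1 3.9 -9.3 0 0;1 4.5 -9.4 0 0
1 0.6 -0.0 0 0;1 1.3 0.0 0 0;1 1.9 0.2 0 0;1 2.5 0.3 0 0;1 3.1 0.6 0 0;1 3.6 0.9 0 0;1 4.1 1.2 0 0;1 4.6 1.7 0 0;1 5.0 2.1 0 0;1 5.4 2.6 0 0;1 5.7 3.1 0 0;1 6.0 3.7 0 0;1 6.2 4.3 0 0;1 6.3 4.9 0 0;1 6.4 5.5 0 0;1 6.4 6.2 0 0;1 6.4 6.8 0 0;1 6.3 7.4 0 0;1 6.1 8.0 0 0;1 5.8 8.6 0 0
1 -0.3 0.6 0 0;1 -0.7 1.1 0 0;1 -1.1 1.5 0 0;1 -1.5 2.0 0 0;1 -2.0 2.4 0 0;1 -2.6 2.7 0 0;1 -3.1 2.9 0 0;1 -3.7 3.2 0 0;1 -4.3 3.3 0 0;1 -5.0 3.4 0 0;1 -5.6 3.4 0 0;1 -6.2 3.3 0 0;1 -6.8 3.2 0 0;1 -7.4 3.0 0 0;1 -8.0 2.8 0 0;1 -8.6 2.5 0 0;1 -9.1 2.1 0 0;1 -9.6 1.7 0 0;1 -10.0 1.3 0 0;1 -10.4 0.8 0 0
```

Request:
servo_tool(series="1 -0.3 -0.5 0 0;1 -0.6 -1.1 0 0;1 -0.8 -1.7 0 0;1 -0.9 -2.3 0 0;1 -1.0 -2.9 0 0;1 -1.0 -3.6 0 0;1 -1.0 -4.2 0 0;1 -0.9 -4.8 0 0;1 -0.7 -5.4 0 0;1 -0.4 -6.0 0 0;1 -0.1 -6.5 0 0;1 0.2 -7.0 0 0;1 0.6 -7.5 0 0;1 1.1 -8.0 0 0;1 1.6 -8.3 0 0;1 2.1 -8.7 0 0;1 2.7 -8.9 0 0;1 3.3 -9.1 0 0;1 3.9 -9.3 0 0;1 4.5 -9.4 0 0")

```text
time: 5.48
tool_pos: [0.5573, -0.244, 0.1025]
ee_rot: [-3.141, 0.0, 2.728]
wrist_force: [0.7, 0.4, -1.4]
width: 0.0252
```

```bash
cat > chk.py <<'E'
from h import *
import sys
o=robot.get_obs(); print(o['time'],o['tool_pos'],o['wrist_force'],o['width'])
a,P=cloud('top'); b,Q=cloud('side')
u=np.array([-.1648,.9863]); n=np.array([.9863,.1648]); s0=np.array([.5775,-.1868])
d=(P[...,:2]-s0); A=d@u; L=d@n
m=(abs(L)<.03)&(A>.05)&(A<.3)&(P[...,2]>.034)&(P[...,2]<.08)
h=np.histogram(A[m],np.arange(.05,.3,.005))[0]; print(h)
if m.any(): print('carriage along',np.percentile(A[m],[1,50,99]),'n',m.sum())
j=(np.hypot(P[...,0]-.447,P[...,1]+.005)<.05)&(P[...,2]>.112)&(P[...,2]<.126)
if j.sum()>20:
    c=cv2.minEnclosingCircle(P[j][:,:2].astype('f4')); print('jar',c,'along',(np.array(c[0])-s0)@u)
if len(sys.argv)>1: save(sys.argv[1],cv2.resize(np.vstack([a,b]),None,fx=.75,fy=.75,interpolation=cv2.INTER_AREA))
E
python3 chk.py c1
```

```text
5.4833 [ 0.55733009 -0.24400537  0.10250042] [ 0.71470829  0.44532241 -1.40423756] 0.02519538914299335
[ 0  0  0  0  0  0 32 56 60 53 53 58 57 57 57 60 51 75 37 51 21  0  0  0
  0  0  0  0  0  0  0  0  0  0  0  0  0  0  0  0  0  0  0  0  0  0  0  0
  0]
carriage along [0.08281192 0.11638969 0.15125027] n 778
jar ((0.44776013493537903, -0.005895886104553938), 0.028046777471899986) along 0.19980685729772796
```

View pics/c1.png

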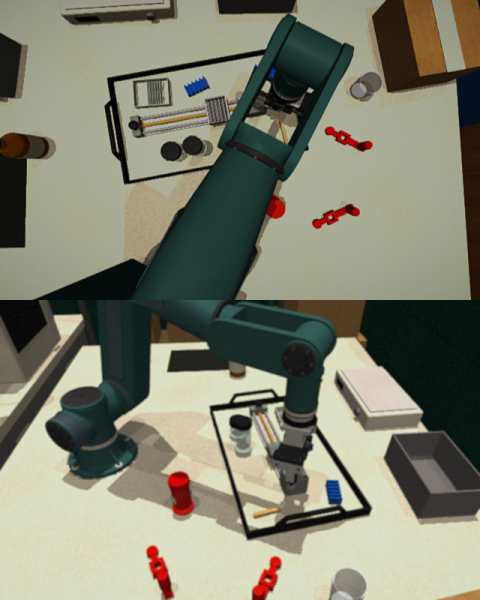

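The carriage (top view, 217,110) has moved about 12 mm, as expected for 120°. Forces are around 1 N and the jar hasn't moved, so I'll continue.

Request:
servo_tool(series="1 0.6 0 0 0;1 1.3 0.0 0 0;1 1.9 0.2 0 0;1 2.5 0.3 0 0;1 3.1 0.6 0 0;1 3.6 0.9 0 0;1 4.1 1.2 0 0;1 4.6 1.7 0 0;1 5.0 2.1 0 0;1 5.4 2.6 0 0;1 5.7 3.1 0 0;1 6.0 3.7 0 0;1 6.2 4.3 0 0;1 6.3 4.9 0 0;1 6.4 5.5 0 0;1 6.4 6.2 0 0;1 6.4 6.8 0 0;1 6.3 7.4 0 0;1 6.1 8.0 0 0;1 5.8 8.6 0 0")

```text
time: 7.25
tool_pos: [0.5397, -0.1412, 0.1024]
ee_rot: [3.141, -0.001, 2.728]
wrist_force: [-2.1, -0.9, -0.6]
width: 0.0255
```

Request:
servo_tool(series="1 -0.3 0.6 0 0;1 -0.7 1.1 0 0;1 -1.1 1.5 0 0;1 -1.5 2.0 0 0;1 -2.0 2.4 0 0;1 -2.6 2.7 0 0;1 -3.1 2.9 0 0;1 -3.7 3.2 0 0;1 -4.3 3.3 0 0;1 -5.0 3.4 0 0;1 -5.6 3.4 0 0;1 -6.2 3.3 0 0;1 -6.8 3.2 0 0;1 -7.4 3.0 0 0;1 -8.0 2.8 0 0;1 -8.6 2.5 0 0;1 -9.1 2.1 0 0;1 -9.6 1.7 0 0;1 -10.0 1.3 0 0;1 -10.3 0.8 0 0")

```text
time: 8.92
tool_pos: [0.6375, -0.1765, 0.1024]
ee_rot: [3.141, 0.0, 2.728]
wrist_force: [-0.1, 1.5, -1.2]
width: 0.0254
```

```bash
python3 chk.py
```

```text
8.9167 [ 0.63747567 -0.17647652  0.10243047] [-0.07447586  1.45409113 -1.21480017] 0.02540943030500681
[0 0 0 0 0 0 0 0 0 0 0 0 0 0 0 0 0 0 0 0 0 0 0 0 0 0 0 0 0 0 0 0 0 0 0 0 0
 0 0 0 0 0 0 0 0 0 0 0 0]
```

One full turn done with forces under 2.5 N. Second turn:

Request:
servo_tool(series="1 -0.3 -0.5 0 0;1 -0.6 -1.1 0 0;1 -0.8 -1.7 0 0;1 -0.9 -2.3 0 0;1 -1.0 -2.9 0 0;1 -1.0 -3.6 0 0;1 -1.0 -4.2 0 0;1 -0.9 -4.8 0 0;1 -0.7 -5.4 0 0;1 -0.4 -6.0 0 0;1 -0.1 -6.5 0 0;1 0.2 -7.0 0 0;1 0.6 -7.5 0 0;1 1.1 -8.0 0 0;1 1.6 -8.3 0 0;1 2.1 -8.7 0 0;1 2.7 -8.9 0 0;1 3.3 -9.1 0 0;1 3.9 -9.3 0 0;1 4.5 -9.4 0 0")

```text
time: 10.68
tool_pos: [0.5573, -0.244, 0.1025]
ee_rot: [-3.141, 0.0, 2.728]
wrist_force: [1.5, -0.5, -0.4]
width: 0.0252
```

```bash
python3 chk.py
```

```text
10.6833 [ 0.55732577 -0.24400066  0.10254031] [ 1.5042104  -0.51612773 -0.40185528] 0.02521159676437508
[ 1  0  0  0  0  0  0  0  0  0  0  0  0  0 34 58 74 37 57 55 57 58 56 74
 38 88 24 49 20  0  0  0  0  0  0  0  0  0  0  0  0  0  0  0  0  0  0  0
  0]
carriage along [0.12254475 0.15624669 0.191096  ] n 780
jar ((0.44779402017593384, -0.005568194203078747), 0.02812657132744789) along 0.20012447553250953
```

Request:
servo_tool(series="1 0.6 0 0 0;1 1.3 0.0 0 0;1 1.9 0.2 0 0;1 2.5 0.3 0 0;1 3.1 0.6 0 0;1 3.6 0.9 0 0;1 4.1 1.2 0 0;1 4.6 1.7 0 0;1 5.0 2.1 0 0;1 5.4 2.6 0 0;1 5.7 3.1 0 0;1 6.0 3.7 0 0;1 6.2 4.3 0 0;1 6.3 4.9 0 0;1 6.4 5.5 0 0;1 6.4 6.2 0 0;1 6.4 6.8 0 0;1 6.3 7.4 0 0;1 6.1 8.0 0 0;1 5.8 8.6 0 0")

```text
time: 12.45
tool_pos: [0.5397, -0.1412, 0.1024]
ee_rot: [3.141, -0.001, 2.728]
wrist_force: [-1.0, -1.3, -0.4]
width: 0.0255
```

Request:
servo_tool(series="1 -0.3 0.6 0 0;1 -0.7 1.1 0 0;1 -1.1 1.5 0 0;1 -1.5 2.0 0 0;1 -2.0 2.4 0 0;1 -2.6 2.7 0 0;1 -3.1 2.9 0 0;1 -3.7 3.2 0 0;1 -4.3 3.3 0 0;1 -5.0 3.4 0 0;1 -5.6 3.4 0 0;1 -6.2 3.3 0 0;1 -6.8 3.2 0 0;1 -7.4 3.0 0 0;1 -8.0 2.8 0 0;1 -8.6 2.5 0 0;1 -9.1 2.1 0 0;1 -9.6 1.7 0 0;1 -10.0 1.3 0 0;1 -10.3 0.8 0 0")

```text
time: 14.12
tool_pos: [0.6375, -0.1765, 0.1024]
ee_rot: [3.141, 0.0, 2.728]
wrist_force: [0.6, 2.0, -0.5]
width: 0.0255
```

Request:
servo_tool(series="1 -0.3 -0.5 0 0;1 -0.6 -1.1 0 0;1 -0.8 -1.7 0 0;1 -0.9 -2.3 0 0;1 -1.0 -2.9 0 0;1 -1.0 -3.6 0 0;1 -1.0 -4.2 0 0;1 -0.9 -4.8 0 0;1 -0.7 -5.4 0 0;1 -0.4 -6.0 0 0;1 -0.1 -6.5 0 0;1 0.2 -7.0 0 0;1 0.6 -7.5 0 0;1 1.1 -8.0 0 0;1 1.6 -8.3 0 0;1 2.1 -8.7 0 0;1 2.7 -8.9 0 0;1 3.3 -9.1 0 0;1 3.9 -9.3 0 0;1 4.5 -9.4 0 0")

```text
time: 15.78
tool_pos: [0.5573, -0.244, 0.1025]
ee_rot: [-3.141, 0.0, 2.728]
wrist_force: [0.7, -0.5, -1.5]
width: 0.0253
```

```bash
python3 chk.py c2
```

```text
15.7833 [ 0.55730564 -0.24397848  0.10248594] [ 0.6915446  -0.47046052 -1.49963986] 0.025346965454500214
[  0   0   0   0   0   0   0   0   0   0   0   0   0   0   0   0   0   0
   0   0   0   0  38  58  88  24  58  56  56  71  41  89  25 104  15  43
  22   0   0   0   0   0   0   0   0   0   0   0   0]
carriage along [0.16246469 0.19619126 0.23127199] n 788
jar ((0.4478001892566681, -0.005564822815358639), 0.028025126084685326) along 0.20012678406771284
```

View pics/c2.png

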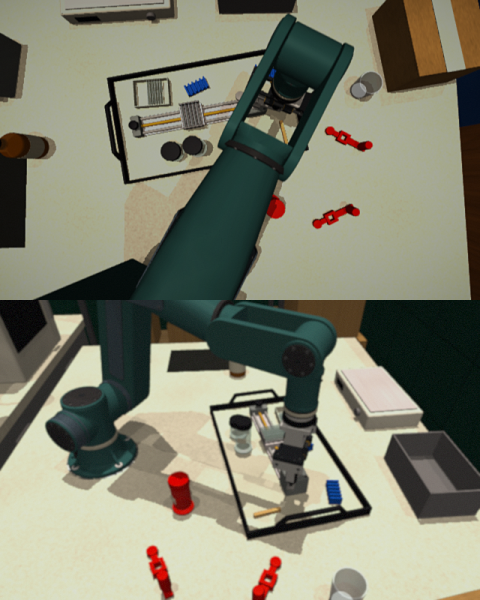

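The carriage (0.1965, top view 192,115) is about 3.5 mm short of the jar's 0.200 along the track. That needs about 30° more, then open and wait.

Request:
servo_tool(series="1 0.6 0 0 0;1 1.3 0 0 0;1 1.9 0.2 0 0;1 2.5 0.3 0 0;1 3.1 0.6 0 0;1 3.1 0.6 0 0;1 3.1 0.6 0 0;0 3.1 0.6 0 0;-1 3.1 0.6 0 0;-1 3.1 0.6 0 0;-1 3.1 0.6 0 0;-1 3.1 0.6 0 0;-1 3.1 0.6 0 0;-1 3.1 0.6 0 0;-1 3.1 0.6 0 0;-1 3.1 0.6 0 0;-1 3.1 0.6 0 0;-1 3.1 0.6 0 0;-1 3.1 0.6 0 0;-1 3.1 0.6 0 0")

```text
time: 17.55
tool_pos: [0.532, -0.226, 0.1025]
ee_rot: [3.141, 0.0, 2.728]
wrist_force: [0.1, 0.1, -0.5]
width: 0.0937
```

Request:
servo_tool(series="-1 0 0 -1 0;-1 0 0 -2.5 0;-1 0 0 -5 0;-1 0 0 -7.5 0;-1 0 0 -10 0;-1 0 0 -12.5 0;-1 0 0 -14 0;-1 2 2 -14 0;-1 4.5 4.5 -14 0;-1 7 7 -14 0;-1 9.5 9.5 -14 0;-1 12 12 -14 0;-1 14.5 14.5 -14 0;-1 17 17 -14 0;-1 19.5 19.5 -14 0;-1 22 22 -14 0;-1 24.5 24.5 -14 0;-1 27 27 -14 0;-1 29 29 -14 0;-1 30 30 -14 0")

```text
time: 19.22
tool_pos: [0.3766, 0.1719, 0.2438]
ee_rot: [3.139, 0.001, 2.731]
wrist_force: [0.0, -0.5, -1.1]
width: 0.0942
```

Request:
servo_tool(series="-1 2 2 0 0;-1 4.5 4.5 0 0;-1 7 7 0 0;-1 9.5 9.5 0 0;-1 12 12 0 0;-1 14.5 14.5 0 0;-1 17 17 0 0;-1 19.5 19.5 0 0;-1 22 22 0 0;-1 23.5 23.5 0 0;-1 24 24 0 0;-1 24 24 0 0;-1 24 24 0 0")

```text
time: 20.3
tool_pos: [0.255, 0.4851, 0.2429]
ee_rot: [-3.141, 0.001, 2.728]
wrist_force: [-0.5, -0.2, -0.0]
width: 0.0938
```

```bash
python3 chk.py c3; python3 - <<'E'
from h import *
a,P=cloud('top')
m=(np.hypot(P[...,0]-.5775,P[...,1]+.187)<.085)&(P[...,2]>.132)&(P[...,2]<.16); k=P[m]
print('knob',len(k),cv2.minEnclosingCircle(k[:,:2].astype('f4')),np.median(k,0))
E
```

```text
20.3 [0.25502127 0.48506265 0.24289452] [-0.46269271 -0.24604841 -0.00206332] 0.09381978914064028
[ 0  0  0  0  0  0  0  0  0  0  0  0  0  0  0  0  0  0  0  0  0  0  0 55
 60 81 30 94 20 88 27 54 71 39 86 27 44  7  0  0  0  0  0  0  0  0  0  0
  0]
carriage along [0.16607559 0.19959263 0.23466651] n 783
jar ((0.44770705699920654, -0.00567340012639761), 0.027959933504462242) along 0.20003504246186476
knob 126 ((0.5314106345176697, -0.22544622421264648), 0.012621458619832993) [ 0.53027214 -0.22449718  0.14250153]
```

View pics/c3.png

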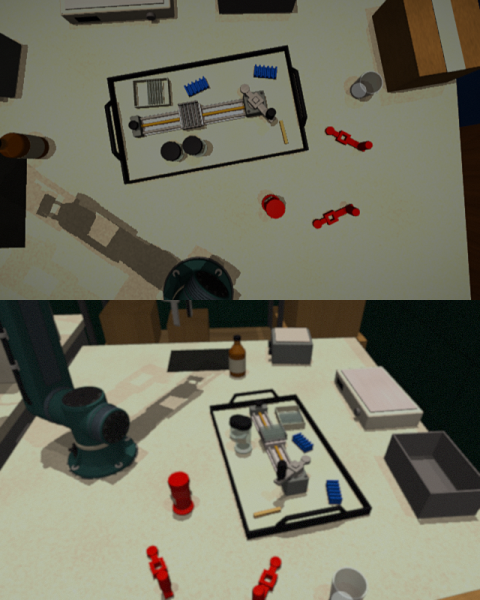

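The carriage is at 0.2004 and the jar at 0.2000 along the track. The knob top is at its starting height (0.1425), 60 mm from the shaft, and the arm is clear.

```bash
python3 -c "
from bench import robot
print(robot.close_job())"
```

```text
the job is handed in; nothing more can be done
None
```

I gripped the crank's black knob and wound it about 2.4 turns clockwise, then released it, backed the arm clear and handed the job in at about 20 s.

My last camera checks showed:
- **Carriage:** its middle is about 0.5 mm from level with the tall jar along the track. The limit is 15 mm.
- **Tall jar:** it has not moved beyond the measuring noise of about 0.5 mm.
- **Crank:** it is fully down. The knob top is at its starting height (0.1425 m, against 0.142 m before), and the knob is 60 mm from the shaft.
- **Forces:** the wrist readings I saw while winding were all under about 2.5 N.

No check failed or disagreed. During winding the arm hid the carriage from the top camera once, so I checked it at the next clear position instead.

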